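Turn the file round in its channel, by way of the spring clip

ROBOT

A 6-joint arm with a two-finger parallel gripper is mounted at the origin on a cart in front of the work surface, level with it; the furniture and walls round the work are solid. World frame = base frame: x ahead of the robot, y to its left, z up, the work surface at z = 0. Lengths are in mm, angles in rad, forces in N, time in s.
With the tool pointing down it reaches from about 350 to 975 mm from the base axis. Payload 7.1 kg.
Tool frame: the origin (TCP) lies at the very end of the fingers, on their centre line; the grasp point (between the pads) lies 19 mm behind it; z points along the fingers, y is the line along which they close (so a half turn about z gives the same grasp; the last joint's range is limited). The gripper opens to 88 mm and grips with 3 to 60 N. Pads are 20 mm wide; open, the fingers measure 115 mm over their backs; the gripper's body (75 mm by 178 mm) begins 61 mm behind the grasp point.
Start: joints at [1.207, 0.423, 1.63, -0, 1.089, -0.019], TCP at [211.223, 588.209, 222.675] pointing down, gripper open.
Joint ranges: [-3, 3], [-0.9, 2.11], [0.09, 2.58], [-1.31, 4.45], [0.11, 2.69], [-2.54, 2.54]. Speed limits (rad/s): [2.39, 2.39, 3.01, 3.14, 3.14, 3.14].

INTERFACE

Orientations are given as a rotation vector (axis times angle).
In Python, from workcell import sensors, imaging, close_job gives the robot as it stands. The module is installed in compiled form; this text tells all that it offers.
- The arm moves only by the tool servo_tool, never from a script. Its argument "steps" is a list of rows, each a list of 3 entries, a list of its own where there are three numbers: the shift along the world's x, y, z in m, then the turn, a rotation vector about the world's x, y, z in degrees, then the opening, from -1 (shut) to 1 (fully open). A call has exactly 8 rows; each row shifts and turns the commanded pose from where the row before left it; what a row does not reach is not made up. A row lasts 1/12 s, in which the tool goes at most 41.7 mm and 7.16 degrees, less where a joint would pass 70% of its speed; a pose out of reach is approached as far as the arm can. A call is refused whole if a number of a shift passes 0.0417 or a number of a turn 7.16, either way. A call with a gripper value outside its range is refused whole. The fingers move at their own pace and stop on an object; the grip force is fixed at half the most. Time passes only in rows, so rows that do not move let the fingers close, or fill a call up. It gives the time, the measured TCP pose, the force, the opening and the grip force at its end, in the units of the state.
- sensors.get_obs(): the state, without advancing time (a new reading comes with each control period).
- imaging.get_image(name): name is "scene" or "top" or "wrist"; returns a dict with "color" (400x640x3 uint8, blue, green, red), "range_z" (400x640 float32, mm along the optical axis (not along the pixel's ray), 0 where there is no reading), "vertical_fov" (degrees; the focal length in pixels is half the picture's height over the tangent of half this angle, whatever the lens; pixels are square), "cx", "cy" (the principal point, pixels), "rvec" (rotation vector, rad) and "tvec" (3), from world to camera coordinates, as OpenCV has them; the wrist camera has in their place "tool_from_camera" (4x4, takes a point from camera to tool coordinates, whose origin is the TCP and whose axes are the flange's). Camera axes: x right, y down, z forward; pixel columns grow to the right and rows downward; lengths in mm; the calibration is good to about 2 mm. The wrist camera is an equidistant fisheye: a pixel r from the principal point sees the ray r / f radians off the axis. A picture is of the moment at which its call begins: read the wrist's pose just before it.
- close_job(): hands the job in; it is judged then, once.
The state is a dict: "t": time; "qpos": joint angles; "qvel": joint speeds; "joint_torque": joint torques, N m; "ee_pos": TCP position; "orientation": TCP orientation; "ft_force": force on the tool from outside, world axes, zero at the start; "moment": the same for the moment, N m; "width": finger opening in mm; "grasp_force": force on a finger pad.
Only numpy, scipy, OpenCV 4.12 (cv2) and the standard library are available. Lean on these libraries where they do the work, as an engineer would, in place of code of your own. Each camera call takes 0.05 s, during which the arm holds its last target. There are 200 camera calls.

TASK

The wooden-handled file was put into the slotted steel channel the wrong way, with its bare blade sticking out. Draw it out by the blade, press its handle down into the spring clip on the pedestal and let go; then take it from the other side, by the handle, lift it out of the clip and slide it back into the channel point first, so that the blade is covered and the handle is outside. Let go of it.

Things in the scene. Friction and masses are not known exactly. Their poses are not given: they have to be found in the camera images.
- file_mid (a point): Half-round file, 240 mm long, about 0.18 kg. Point on its axis half-way along. +y to the end of the round wooden handle (25 mm thick, from y = +34 to +120 mm), blade (20 mm wide along x, 4 mm thick along z) from y = +12 to the point at -120 mm. z is up when it lies flat. It balances about y = +55 mm. At the start the handle is in the channel, +y into it, and the blade stands out of the mouth.
- file_point (a point): The point of the file's blade, 120 mm from file_mid towards its -y.
- clip_seat (a point): Steel spring clip on a bolted pedestal, open to the top. The point, 60 mm above the bench, is where the handle's axis comes to lie; y runs along it. Fits the handle anywhere along it, either way round. Saddle 36 mm across x, 30 mm along y; two flared leaves up to 25 mm above the point, 21 mm apart at the narrowest, spread under some 5 N. Boxes stand farther back, from 0.7 m ahead of the robot.
- channel_mouth (a point): Middle of the mouth of a slotted steel channel bolted to the bench, 16.5 mm above the bench: where the axis of the file lies when it rests on the channel's floor. y runs into the channel, 141 mm deep to its closed end; inside 50 mm wide, from 4 to 42 mm above the bench. Outside 58 mm wide, 46 mm high, roofed but for a 14 mm slot along the top. Two bolted lugs near the closed end.
Not all that is in view belongs to the job. Leave any purple look-alike of the part that bears clip_seat alone.

How it is judged:
By the outcome, as a careful person would: the job done as asked, in the order asked, and still so for the second after the job is handed in, with the robot touching nothing.
It also fails if it takes over 56 s, if anything falls off the work surface, if the arm or the gripper's body presses on something with over 40 N, if the wrist force passes 120 N, or if a joint passes its speed limit or range.

## Working session

There is one attempt and no reset: what is moved stays moved. The work goes in short steps, Python scripts to look and compute and a tool call to move; the robot and the scene stay as the last step left them, time stands still between calls to the robot, and variables do not carry over. Pictures are saved under pics/ and viewed, at most 10 in all, crops included, and the job is handed in when it is done.

Besides the shell and the picture viewer there is one more tool, called after ">>>" as a command line: name --argument value ..., lists and objects as JSON in quotes. servo_tool: Moves the arm, as the interface text tells. Its arguments: {"type":"object","properties":{"steps":{"type":"array"}},"required":["steps"]}

```bash
mkdir -p pics; cat > h.py <<'E'
import numpy as np,cv2
from workcell import sensors,imaging
def grab(n):
    o=sensors.get_obs(); d=imaging.get_image(n); d['obs']=o; np.save(f'pics/{n}.npy',d,allow_pickle=True); return d
def load(n): return np.load(f'pics/{n}.npy',allow_pickle=True).item()
def cloud(d):
    h,w=d['range_z'].shape; f=h/2/np.tan(np.radians(d['vertical_fov'])/2)
    v,u=np.mgrid[:h,:w]; z=d['range_z']
    P=np.dstack([(u-d['cx'])/f*z,(v-d['cy'])/f*z,z]).astype(float)
    R=cv2.Rodrigues(np.array(d['rvec'],float))[0]; t=np.array(d['tvec'],float).ravel()
    P=(P-t)@R; P[z==0]=np.nan; return P
E
python3 - <<'E'
from h import *
a=grab('scene');b=grab('top')
cv2.imwrite('pics/s0.png',a['color']);cv2.imwrite('pics/t0.png',b['color'])
for d in(a,b):print(d['vertical_fov'],d['rvec'],d['tvec'])
print(sensors.get_obs())
E
```

```text
47.920511256253896 [ 2.23075014 -0.76565405  0.3048221 ] [-407.9167465   264.09259834  705.07099311]
49.18164444272771 [ 2.17766087 -2.2203877   0.13306842] [   3.04908035  501.30501562 1008.6354109 ]
{'t': 0.1, 'qpos': array([ 1.20699361e+00,  4.23754601e-01,  1.63056293e+00, -1.06808100e-05,
        1.08861084e+00, -1.90021809e-02]), 'qvel': array([ 5.58157276e-04, -1.83967615e-03, -2.21752696e-03,  3.30558009e-03,
        1.16964159e-05,  1.02324336e-03]), 'joint_torque': array([ 1.14756469e-05, -5.45614457e+01, -2.74324465e+01,  6.45653531e-02,
        1.88064220e-02, -3.59986370e-05]), 'ee_pos': array([211.06513511, 587.77426873, 222.00546329]), 'orientation': array([-5.38882668e-01, -3.09478068e+00,  2.06250129e-03]), 'ft_force': array([-0.20090431, -0.23315115,  0.0593327 ]), 'moment': array([-0.00706547,  0.03958005, -0.02812502]), 'grasp_force': 0.0, 'width': 87.86622882428178}
```

View pics/s0.png

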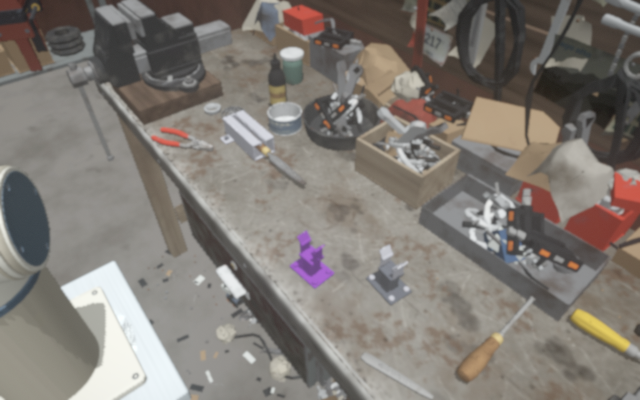

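View pics/t0.png

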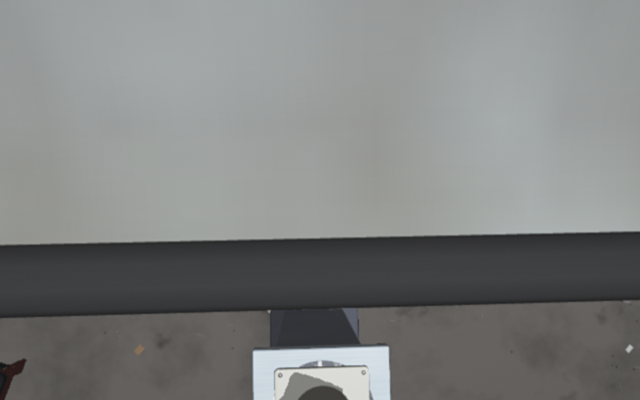

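The scene picture shows the grey channel at about (247,132) with the blade sticking out to (303,185). The grey clip is at (388,277) and the purple look-alike at (312,265). The top camera is blocked by something overhead. A second handled tool at (490,345) and a blade at (397,375) are distractors. The file meant is the one in the channel.

```bash
python3 - <<'E'
from h import *
a=load('scene');P=cloud(a)
np.set_printoptions(precision=0,suppress=True)
for n,(u,v) in dict(bench=(330,240),tip=(302,184),blade=(285,170),mouthtop=(262,150),chfar=(235,118),clip=(388,277),clipbase=(388,290),purple=(312,268)).items(): print(n,P[v,u])
T=cloud(load('top')); print('top overhead z',[T[v,u] for v,u in((100,320),(200,320),(280,320),(230,100),(230,600),(20,320))])
def crop(x,y,w,h,s,n): cv2.imwrite(n,cv2.resize(a['color'][y:y+h,x:x+w],None,fx=s,fy=s,interpolation=cv2.INTER_CUBIC))
A=cv2.resize(a['color'][90:200,200:320],(600,550),interpolation=3)
B=cv2.resize(a['color'][225:310,290:420],(780,510),interpolation=3)
cv2.imwrite('pics/cA.png',A);cv2.imwrite('pics/cB.png',B)
# points higher than bench around channel and clip
for nm,c in dict(channel=(200,320,90,200),clip=(360,420,235,310)).items():
    Q=P[c[2]:c[3],c[0]:c[1]].reshape(-1,3)
    for lo,hi in((-8,3),(8,25),(25,40),(40,52),(52,70),(70,100)):
        q=Q[(Q[:,2]>lo)&(Q[:,2]<hi)]; 
        if len(q):print(nm,lo,hi,len(q),np.median(q,0),np.percentile(q,2,0),np.percentile(q,98,0))
E
```

```text
bench [505. -58.  -2.]
tip [549.  96.  14.]
blade [545. 155.  18.]
mouthtop [543. 249.  19.]
chfar [552. 387.  33.]
clip [ 504. -215.   46.]
clipbase [ 507. -218.    8.]
purple [ 423. -107.   25.]
top overhead z [array([nan, nan, nan]), array([nan, nan, nan]), array([nan, nan, nan]), array([nan, nan, nan]), array([nan, nan, nan]), array([nan, nan, nan])]
channel -8 3 9094 [529. 250.  -1.] [385.  82.  -4.] [782. 544.   2.]
channel 8 25 1442 [558. 281.  16.] [449. 107.   8.] [725. 554.  24.]
channel 25 40 799 [646. 315.  32.] [519. 188.  25.] [725. 554.  40.]
channel 40 52 1059 [560. 312.  44.] [520. 189.  40.] [715. 401.  51.]
channel 52 70 222 [679. 269.  59.] [649. 173.  52.] [736. 405.  63.]
channel 70 100 56 [696. 229.  90.] [691. 222.  73.] [701. 244. 100.]
clip -8 3 3209 [ 550. -179.   -1.] [ 461. -262.   -3.] [ 634. -101.    2.]
clip 8 25 153 [ 507. -219.   12.] [ 497. -238.    8.] [ 536. -178.   25.]
clip 25 40 51 [ 507. -211.   29.] [ 504. -224.   26.] [ 523. -195.   40.]
clip 40 52 263 [ 513. -204.   46.] [ 503. -226.   41.] [ 533. -191.   51.]
clip 52 70 121 [ 516. -224.   62.] [ 507. -227.   53.] [ 529. -191.   70.]
clip 70 100 171 [ 518. -192.   77.] [ 507. -231.   70.] [ 530. -185.   85.]
```

View pics/cA.png

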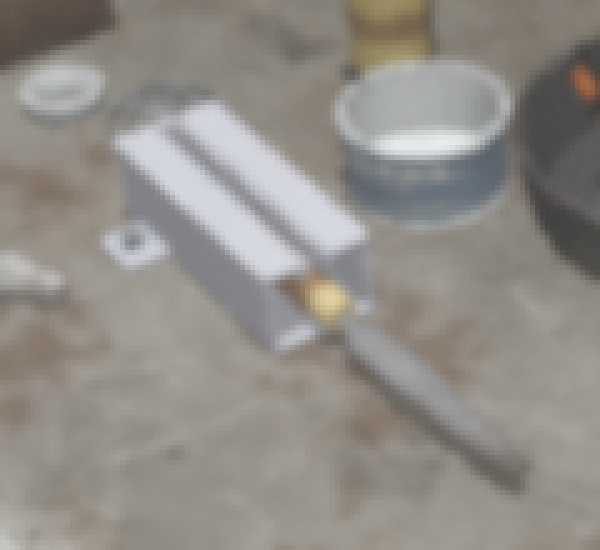

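View pics/cB.png

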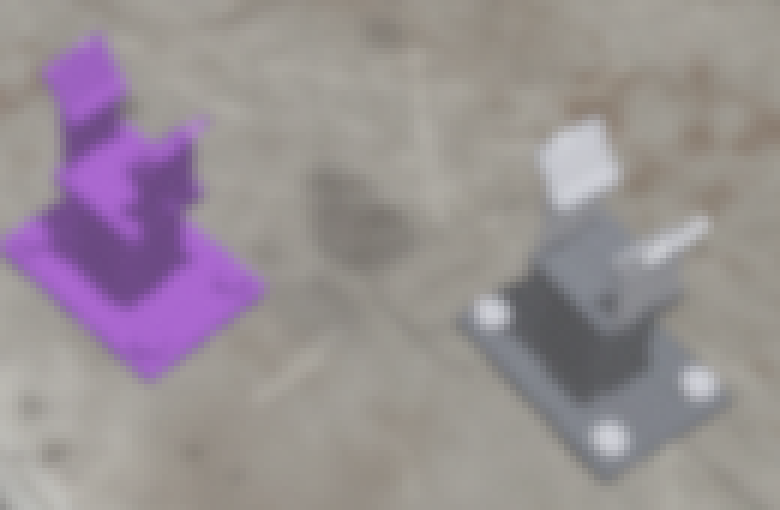

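The crops show the wooden handle end at the channel mouth with its collar at crop A (325,300), the blade tip at (515,480), and the channel running up-left. Crop B shows the grey clip's leaves at (580,165) and (670,240), with the saddle between them. So the seat axis runs roughly along world x. The purple clip stays untouched.

```bash
python3 - <<'E'
from h import *
a=load('scene');P=cloud(a)
np.set_printoptions(precision=1,suppress=True)
Q=P.reshape(-1,3);Q=Q[~np.isnan(Q[:,0])]
sel=lambda lo,hi:Q[((Q>lo)&(Q<hi)).all(1)]
q=sel((490,-250,70),(550,-205,95));r=sel((490,-205,70),(550,-170,95))
for k in(q,r):print('leaf',len(k),cv2.minAreaRect(k[:,:2].astype(np.float32)),np.median(k,0))
k=sel((490,-250,43),(550,-170,49));print('saddle',len(k),cv2.minAreaRect(k[:,:2].astype(np.float32)))
k=sel((490,180,42),(610,430,50));print('roof',len(k),cv2.minAreaRect(k[:,:2].astype(np.float32)),cv2.boxPoints(cv2.minAreaRect(k[:,:2].astype(np.float32))))
k=sel((500,60,8),(600,215,36));print('blade',len(k))
m=np.zeros(2)
for y in range(70,215,12):
    s=k[(k[:,1]>y)&(k[:,1]<=y+12)]
    if len(s):print(y,len(s),np.median(s,0),s[:,0].min(),s[:,0].max())
# nearby obstacles
for n,b in dict(pot=((600,120,20),(700,330,200)),).items():
    k=sel(*b);print(n,k.min(0),k.max(0))
E
```

```text
leaf 47 ((517.27001953125, -225.2210235595703), (12.028496742248535, 22.468515396118164), 87.92557525634766) [ 515.1 -225.9   78.5]
leaf 124 ((519.6849365234375, -190.51341247558594), (14.2322416305542, 23.487979888916016), 89.10449981689453) [ 518.9 -190.2   77.2]
saddle 220 ((518.4127197265625, -208.94236755371094), (35.814056396484375, 30.57596778869629), 84.4663314819336)
roof 701 ((547.7901611328125, 317.2429504394531), (147.90158081054688, 59.970584869384766), 89.13975524902344) [[516.7 243.8]
 [576.7 242.9]
 [578.9 390.7]
 [518.9 391.6]]
blade 294
82 4 [553.1  93.7  14.1] 552.6039166104632 558.4359343609556
94 23 [552.8 100.   14.8] 547.4376630289497 558.9599692035467
106 26 [552.1 111.7  15.2] 546.4641159128684 561.2923444765552
118 30 [552.2 124.   16.3] 545.3621342198508 562.973875635204
130 26 [549.9 136.1  16.6] 544.0666368980284 561.2575595793521
142 31 [551.4 147.1  16.6] 544.30945513254 561.6278113902314
154 33 [549.9 160.6  16. ] 542.5855261619923 561.4717256162872
166 31 [551.5 171.8  16.7] 541.6925562006802 560.5378309419634
178 31 [548.4 184.   16. ] 541.2224099956838 561.6365706926072
190 31 [549.5 196.7  16.4] 541.8233333514833 559.591420460521
202 28 [549.  209.   16.2] 540.0010440730289 560.9337451652054
pot [616.1 120.   20. ] [699.8 329.7 105.2]
```

>>> servo_tool --steps '[[[0.021, -0.0235, -0.004], [0, 0, -4.4], 1], [[0.021, -0.0235, -0.004], [0, 0, -4.4], 1], [[0.021, -0.0235, -0.004], [0, 0, -4.4], 1], [[0.021, -0.0235, -0.004], [0, 0, -4.4], 1], [[0.021, -0.0235, -0.004], [0, 0, -4.4], 1], [[0.021, -0.0235, -0.004], [0, 0, -4.4], 1], [[0.021, -0.0235, -0.004], [0, 0, -4.4], 1], [[0.021, -0.0235, -0.004], [0, 0, -4.4], 1]]'

```text
t: 0.77
ee_pos: [379.8, 398.8, 190.3]
orientation: [-1.455, -2.784, 0.001]
ft_force: [0.6, 0.3, -0.8]
width: 87.7
grasp_force: 0.0
```

>>> servo_tool --steps '[[[0.021, -0.0235, -0.004], [0, 0, -4.4], 1], [[0.021, -0.0235, -0.004], [0, 0, -4.4], 1], [[0.021, -0.0235, -0.004], [0, 0, -4.4], 1], [[0.021, -0.0235, -0.004], [0, 0, -4.4], 1], [[0.021, -0.0235, -0.004], [0, 0, -4.4], 1], [[0.021, -0.0235, -0.004], [0, 0, -4.4], 1], [[0.021, -0.0235, -0.004], [0, 0, -4.4], 1], [[0, 0, 0], [0, 0, -4.2], 1]]'

```text
t: 1.43
ee_pos: [528.9, 232.1, 161.8]
orientation: [2.228, 2.214, -0.001]
ft_force: [-0.7, -0.7, 0.0]
width: 88.0
grasp_force: 0.0
```

```bash
cat >> h.py <<'E'
def st():
    o=sensors.get_obs(); R=cv2.Rodrigues(o['orientation'])[0]
    print('t%.2f'%o['t'],o['ee_pos'].round(1),'ytool',np.degrees(np.arctan2(R[1,1],R[0,1])).round(1),'zt',R[:,2].round(3),'q',o['qpos'].round(2),'f',o['ft_force'].round(1),'w',round(o['width'],1),'g',round(o['grasp_force'],1))
def wcloud(d):
    h,w=d['range_z'].shape; f=h/2/np.tan(np.radians(d['vertical_fov'])/2)
    v,u=np.mgrid[:h,:w]; x=u-d['cx'];y=v-d['cy'];r=np.hypot(x,y)+1e-9;th=r/f;z=d['range_z'].astype(float)
    k=np.tan(th)/r*z; P=np.dstack([x*k,y*k,z]); P[(z==0)|(th>1.4)]=np.nan
    T=np.array(d['tool_from_camera'],float); P=P@T[:3,:3].T+T[:3,3]
    R=cv2.Rodrigues(d['obs']['orientation'])[0]; return P@R.T+d['obs']['ee_pos']
E
python3 - <<'E'
from h import *
st(); d=grab('wrist'); cv2.imwrite('pics/w1.png',d['color']);P=wcloud(d)
np.set_printoptions(precision=1,suppress=True)
Q=P.reshape(-1,3);Q=Q[~np.isnan(Q[:,0])]
sel=lambda lo,hi:Q[((Q>lo)&(Q<hi)).all(1)]
k=sel((480,230,40),(620,430,54));r=cv2.minAreaRect(k[:,:2].astype(np.float32));print('roof',len(k),r,cv2.boxPoints(r),np.median(k,0))
k=sel((500,60,8),(600,240,30))
for y in range(70,240,12):
    s=k[(k[:,1]>y)&(k[:,1]<=y+12)]
    if len(s):print(y,len(s),np.median(s,0),s[:,0].min(),s[:,0].max())
k=sel((400,100,60),(660,300,110));print('high',len(k),k.min(0) if len(k) else '')
E
```

```text
t1.43 [528.9 232.1 161.8] ytool -0.4 zt [ 0.    -0.001 -1.   ] q [ 0.39  0.43  1.78 -0.    0.93  0.4 ] f [-0.7 -0.7  0. ] w 88.0 g 0.0
roof 8550 ((569.5838623046875, 317.45648193359375), (100.72093963623047, 144.66790771484375), 0.11691506952047348) [[519.1 389.7]
 [519.4 245. ]
 [620.1 245.2]
 [619.8 389.9]] [553.2 319.3  45.1]
82 11 [553.1  92.8  16.1] 549.6154297089977 557.9948002346001
94 72 [554.2 100.3  16.2] 548.0433320694995 560.2270981701395
106 99 [553.8 112.   16.3] 546.6233745417967 561.2003024247593
118 117 [553.3 124.2  16.5] 546.3964862300411 560.6627604421845
130 130 [553.  136.6  16.6] 545.1081971821985 561.6106409706726
142 148 [552.7 148.3  16.7] 542.6959957495648 561.9417435219528
154 179 [552.5 160.5  16.7] 542.4959976927629 563.0474079869177
166 176 [552.1 172.1  16.7] 541.3731588932917 562.6781952959229
178 203 [550.9 183.8  16.9] 541.2211632963698 562.1234640627157
190 212 [551.5 196.2  16.9] 541.0925067255805 561.8274911817279
202 214 [551.3 207.9  16.7] 541.0141711711594 561.4450684651026
214 149 [550.4 218.7  16.3] 543.0647753172378 560.1104916589316
226 117 [550.5 234.7  22.4] 540.8232251466214 559.1929520137122
238 29 [550.4 239.1  23.9] 540.7779057047018 558.9668269830088
high 388 [648.1 153.4  60. ]
```

View pics/w1.png

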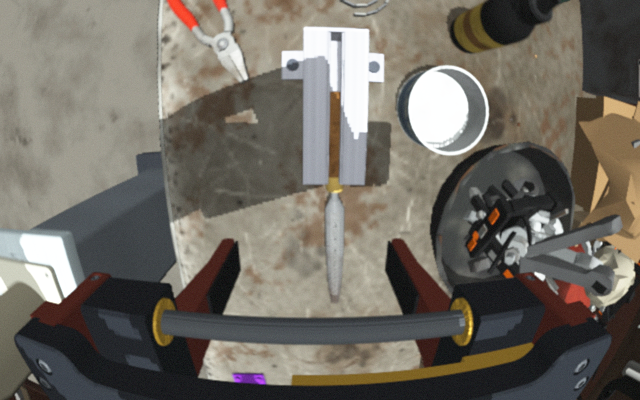

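The wrist picture shows the file pointing straight down from the channel mouth at (334,185), with the ferrule at (335,183) and the tip at (335,298). The pads at (225,260) and (400,260) have clear bench on both sides of the blade. The pan on the right stays outside.

>>> servo_tool --steps '[[[0.0028, -0.0028, -0.0195], [0, 0, 0], 1], [[0.0028, -0.0028, -0.0195], [0, 0, 0], 1], [[0.0028, -0.0028, -0.0195], [0, 0, 0], 1], [[0.0028, -0.0028, -0.0195], [0, 0, 0], 1], [[0.0028, -0.0028, -0.0195], [0, 0, 0], 1], [[0.0028, -0.0028, -0.0195], [0, 0, 0], 1], [[0.0028, -0.0028, -0.0195], [0, 0, 0], 1], [[0.0028, -0.0028, -0.0195], [0, 0, 0], 1]]'

```text
t: 2.15
ee_pos: [548.1, 213.7, 5.6]
orientation: [-2.217, -2.225, 0.001]
ft_force: [0.8, -0.2, -0.0]
width: 87.9
grasp_force: 0.0
```

>>> servo_tool --steps '[[[0, 0, 0], [0, 0, 0], -1], [[0, 0, 0], [0, 0, 0], -1], [[0, 0, 0], [0, 0, 0], -1], [[0, 0, 0], [0, 0, 0], -1], [[0, 0, 0], [0, 0, 0], -1], [[0, 0, 0], [0, 0, 0], -1], [[0, 0, 0], [0, 0, 0], -1], [[0, 0, 0], [0, 0, 0], -1]]'

```text
t: 2.82
ee_pos: [548.8, 213.4, 7.2]
orientation: [2.22, 2.222, 0.001]
ft_force: [0.2, 0.4, -0.8]
width: 38.2
grasp_force: 0.0
```

>>> servo_tool --steps '[[[0, 0, 0], [0, 0, 0], -1], [[0, 0, 0], [0, 0, 0], -1], [[0, 0, 0], [0, 0, 0], -1], [[0, 0, 0], [0, 0, 0], -1], [[0, 0, 0], [0, 0, 0], -1], [[0, 0, 0], [0, 0, 0], -1], [[0, 0, 0], [0, 0, 0], -1], [[0, 0, 0.005], [0, 0, 0], -1]]'

```text
t: 3.48
ee_pos: [548.0, 213.1, 11.0]
orientation: [-2.22, -2.222, 0.002]
ft_force: [0.2, -0.3, -1.9]
width: 18.2
grasp_force: 30.0
```

>>> servo_tool --steps '[[[0, -0.008, 0], [0, 0, 0], -1], [[0, -0.016, 0], [0, 0, 0], -1], [[0, -0.016, 0], [0, 0, 0], -1], [[0, -0.016, 0], [0, 0, 0], -1], [[0, -0.016, 0], [0, 0, 0], -1], [[0, -0.016, 0], [0, 0, 0], -1], [[0, -0.016, 0], [0, 0, 0], -1], [[0, -0.008, 0.0], [0, 0, 0], -1]]'

```text
t: 4.15
ee_pos: [548.2, 99.3, 11.7]
orientation: [-2.222, -2.221, 0.001]
ft_force: [-0.2, 0.2, -1.2]
width: 18.2
grasp_force: 30.0
```

>>> servo_tool --steps '[[[0, -0.005, 0.01], [0, 0, 0], -1], [[0, -0.005, 0.02], [0, 0, 0], -1], [[0, 0, 0.02], [0, 0, 0], -1], [[0, 0, 0.025], [0, 0, 0], -1], [[0, 0, 0.025], [0, 0, 0], -1], [[0, 0, 0.025], [0, 0, 0], -1], [[0, 0, 0.015], [0, 0, 0], -1], [[0, 0, 0], [0, 0, 0], -1]]'

```text
t: 4.82
ee_pos: [550.8, 91.9, 155.8]
orientation: [2.217, 2.22, 0.009]
ft_force: [-0.1, -0.6, -1.0]
width: 18.5
grasp_force: 30.0
```

```bash
python3 - <<'E'
from h import *
st(); d=grab('wrist'); cv2.imwrite('pics/w2.png',d['color']);P=wcloud(d)
a=grab('scene');S=cloud(a)
np.set_printoptions(precision=1,suppress=True)
for nm,X in(('w',P),('s',S)):
    Q=X.reshape(-1,3);Q=Q[~np.isnan(Q[:,0])]
    k=Q[((Q>(515,-40,100))&(Q<(585,260,190))).all(1)]
    for y in range(-40,260,20):
        s=k[(k[:,1]>y)&(k[:,1]<=y+20)]
        if len(s):print(nm,y,len(s),np.median(s,0),s[:,2].max(),s[:,1].max())
E
```

```text
t4.82 [550.8  91.9 155.8] ytool 0.1 zt [ 0.007  0.001 -1.   ] q [0.14 0.41 1.83 0.   0.89 0.14] f [-0.1 -0.6 -1. ] w 18.5 g 30.0
w 0 217 [547.8  16.2 176.1] 178.2305336133247 19.989297886162717
w 20 615 [549.1  29.6 174.5] 178.19337438371616 39.40517347428898
w 40 76 [545.3  59.3 169.5] 171.5426798377357 59.99930898695069
w 60 1047 [549.7  70.  168.4] 172.77377374549408 79.99425234683382
w 80 1252 [549.7  90.6 165.7] 189.98129412387468 99.97007613183476
w 100 1823 [550.3 103.  168.8] 189.99814956192338 119.9989303234957
w 120 1425 [550.7 130.7 166.9] 170.25675851179943 139.9882379592372
w 140 1511 [551.2 149.8 163.7] 168.7559937981617 159.92994390517916
w 160 1627 [551.6 170.2 161.6] 165.1441454631835 179.98587359249547
w 180 1749 [552.1 190.  159.8] 164.5256976786488 199.95110506338057
w 200 631 [552.2 204.  156.9] 161.07314287686444 210.75503234436144
s -40 21 [545.3 -25.1 181.7] 184.5095084964324 -20.956920278074637
s -20 58 [543.3  -9.8 180. ] 183.42099574537949 -0.020128314521842418
s 0 58 [543.7  10.5 176.2] 179.99528476543975 19.787160749529573
s 20 67 [543.9  30.4 173.2] 176.67281262646102 39.77732593142099
s 40 59 [544.7  49.8 169.7] 173.60841282192868 59.85335552038068
s 60 97 [544.4  76.1 167.4] 188.79605000181965 79.98635481516695
s 80 245 [544.6  85.5 172. ] 189.96897971965575 99.98864220550523
s 100 20 [531.9 101.6 172.6] 189.61984325271416 119.60533346950719
s 120 53 [541.8 132.5 159.5] 165.2724141252246 139.8433885659859
s 140 54 [543.1 150.6 157.8] 162.76688341947786 159.52497340149012
s 160 50 [545.5 167.4 156.4] 161.82897419860106 179.3288579245175
s 180 2 [541.8 189.1 137.6] 139.2871348839371 197.02097162838695
```

View pics/w2.png

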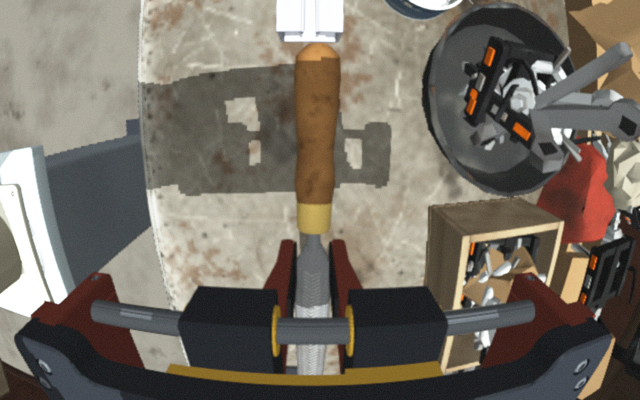

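The wrist picture shows the file held at the heel of the blade, with the handle end at (317,48) just out of the channel. The depth says the handle droops by about 8 degrees. I'll turn it clockwise, level it and go near the clip.

>>> servo_tool --steps '[[[-0.005, -0.016, 0], [0, 0, -6.9], -1], [[-0.005, -0.016, 0], [0, 0, -6.9], -1], [[-0.005, -0.016, 0], [0, 0, -6.9], -1], [[-0.005, -0.016, 0], [0, 0, -6.9], -1], [[-0.005, -0.016, 0], [0, 0, -6.9], -1], [[-0.005, -0.016, 0], [0, 0, -6.9], -1], [[-0.005, -0.016, 0], [0, 0, -6.9], -1], [[-0.005, -0.016, 0], [0, 0, -6.9], -1]]'

```text
t: 5.58
ee_pos: [507.1, -37.2, 150.0]
orientation: [-2.999, -0.932, 0.005]
ft_force: [0.5, -0.3, -0.8]
width: 18.5
grasp_force: 30.0
```

>>> servo_tool --steps '[[[-0.005, -0.016, 0], [0, 0, -6.9], -1], [[-0.005, -0.016, 0], [0, 0, -6.9], -1], [[-0.005, -0.016, 0], [0, 0, -6.9], -1], [[-0.005, -0.016, 0], [0, 0, -6.9], -1], [[-0.005, -0.016, 0], [0, 0, -6.9], -1], [[-0.005, -0.016, 0], [0, -2.7, 0], -1], [[-0.005, -0.016, 0], [0, -2.7, 0], -1], [[0, 0, 0], [0, -2.7, 0], -1]]'

```text
t: 6.25
ee_pos: [472.1, -150.1, 150.1]
orientation: [3.134, 0.007, 0.221]
ft_force: [0.3, 0.0, -1.7]
width: 18.2
grasp_force: 30.0
```

>>> servo_tool --steps '[[[0, 0, 0], [0, 0, 0], -1], [[0, 0, 0], [0, 0, 0], -1], [[0, 0, 0], [0, 0, 0], -1], [[0, 0, 0], [0, 0, 0], -1], [[0, 0, 0], [0, 0, 0], -1], [[0, 0, 0], [0, 0, 0], -1], [[0, 0, 0], [0, 0, 0], -1], [[0, 0, 0], [0, 0, 0], -1]]'

```text
t: 6.92
ee_pos: [473.8, -148.5, 151.7]
orientation: [3.133, 0.01, 0.222]
ft_force: [-0.4, -0.2, -1.1]
width: 18.4
grasp_force: 30.0
```

```bash
python3 - <<'E'
from h import *
st(); d=grab('wrist'); cv2.imwrite('pics/w3.png',d['color']);P=wcloud(d)
np.set_printoptions(precision=1,suppress=True)
Q=P.reshape(-1,3);Q=Q[~np.isnan(Q[:,0])]
print('file')
k=Q[((Q>(460,-200,110))&(Q<(640,-120,200))).all(1)]
for x in range(480,640,20):
    s=k[(k[:,0]>x)&(k[:,0]<=x+20)]
    if len(s):print(x,len(s),np.median(s,0),s[:,2].max(),s[:,0].max(),s[:,1].min(),s[:,1].max())
for lo,hi in(((490,-260,68),(550,-208,92)),((490,-208,68),(550,-170,92)),((490,-250,43),(550,-170,52))):
    k=Q[((Q>lo)&(Q<hi)).all(1)]
    if len(k):print('clip',len(k),np.median(k,0),k.min(0),k.max(0),cv2.minAreaRect(k[:,:2].astype(np.float32)))
E
```

```text
t6.92 [ 473.8 -148.5  151.7] ytool -89.6 zt [ 0.141  0.    -0.99 ] q [-0.36  0.29  2.05  0.08  0.67  1.15] f [-0.4 -0.2 -1.1] w 18.4 g 30.0
file
480 1574 [ 483.2 -149.6  165.7] 185.44690931552702 499.9531738642326 -167.42995009109268 -130.59473579114822
500 1403 [ 510.6 -149.5  166.9] 170.03333294053198 519.96558160914 -160.11277731454905 -138.8660045215675
520 1462 [ 529.8 -149.9  165.9] 169.82020256535168 539.9899487340249 -160.13019833589726 -139.9163590409498
540 1564 [ 550.4 -150.2  165.9] 169.42050922982204 559.9945194043571 -162.01199216988147 -139.68837489230546
560 1657 [ 569.9 -150.6  166.3] 169.55952175120777 579.996284115186 -163.0653141513044 -138.9783140245742
580 606 [ 584.  -151.   164.8] 169.0501206649471 591.6069263045136 -163.1559719832379 -139.3407594527761
clip 560 [ 517.1 -225.2   77. ] [ 505.7 -233.2   68. ] [ 528.3 -217.5   85.9] ((516.928466796875, -225.4022674560547), (14.678362846374512, 22.3828182220459), 86.07290649414062)
clip 374 [ 519.2 -190.2   77.9] [ 508.3 -198.    68. ] [ 529.9 -183.4   85.5] ((519.1972045898438, -190.70733642578125), (13.799690246582031, 22.01492691040039), 85.9443359375)
clip 859 [ 519.1 -211.7   46.7] [ 503.1 -226.3   43.4] [ 534.  -188.3   51.6] ((518.2169189453125, -206.9833984375), (37.21012878417969, 30.31198501586914), 86.47223663330078)
```

View pics/w3.png

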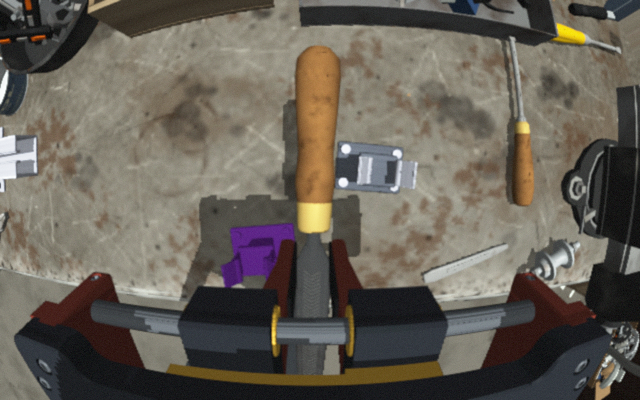

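The wrist picture shows the grey clip at (370,168) just right of the handle and the purple one at (262,255). The clip axis is at about -3.8 degrees yaw, so I'll correct the yaw by -2.7 degrees, shift over and lower.

>>> servo_tool --steps '[[[-0.0006, -0.007, -0.0075], [0, 0, -0.34], -1], [[-0.0006, -0.007, -0.0075], [0, 0, -0.34], -1], [[-0.0006, -0.007, -0.0075], [0, 0, -0.34], -1], [[-0.0006, -0.007, -0.0075], [0, 0, -0.34], -1], [[-0.0006, -0.007, -0.0075], [0, 0, -0.34], -1], [[-0.0006, -0.007, -0.0075], [0, 0, -0.34], -1], [[-0.0006, -0.007, -0.0075], [0, 0, -0.34], -1], [[0, -0.007, -0.0075], [0, 0, -0.34], -1]]'

```text
t: 7.63
ee_pos: [469.1, -205.5, 90.7]
orientation: [3.129, -0.066, 0.221]
ft_force: [-0.2, -0.8, -1.9]
width: 18.4
grasp_force: 30.0
```

>>> servo_tool --steps '[[[0, 0, 0], [0, 0, 0], -1], [[0, 0, 0], [0, 0, 0], -1], [[0, 0, 0], [0, 0, 0], -1], [[0, 0, 0], [0, 0, 0], -1], [[0, 0, 0], [0, 0, 0], -1], [[0, 0, 0], [0, 0, 0], -1], [[0, 0, 0], [0, 0, 0], -1], [[0, 0, 0], [0, 0, 0], -1]]'

```text
t: 8.3
ee_pos: [469.6, -204.6, 91.9]
orientation: [3.129, -0.064, 0.222]
ft_force: [-1.3, -0.2, -1.7]
width: 18.3
grasp_force: 30.0
```

```bash
cat > f.py <<'E'
from h import *
import sys
def rep(zlo,zhi,x0=485,x1=640):
    st(); d=grab('wrist'); P=wcloud(d)
    np.set_printoptions(precision=1,suppress=True)
    Q=P.reshape(-1,3);Q=Q[~np.isnan(Q[:,0])]
    k=Q[((Q>(x0,-240,zlo))&(Q<(x1,-180,zhi))).all(1)]
    for x in range(x0,x1,12):
        s=k[(k[:,0]>x)&(k[:,0]<=x+12)]
        if len(s):print(x,len(s),np.median(s,0),'zmax',np.percentile(s[:,2],98),'y',np.percentile(s[:,1],[2,98]),s[:,0].max())
    return Q
E
python3 -c "
from f import *
rep(92,150)"
```

```text
t8.30 [ 469.6 -204.6   91.9] ytool -92.4 zt [ 0.141 -0.007 -0.99 ] q [-0.47  0.42  2.05  0.11  0.54  1.05] f [-1.3 -0.2 -1.7] w 18.3 g 30.0
485 597 [ 492.5 -206.7  106.7] zmax 108.92744090688588 y [-215.5 -197.8] 496.99825733330573
497 816 [ 503.2 -207.3  106.9] zmax 109.09966859678333 y [-216.3 -198.4] 508.9837684173883
509 904 [ 515.  -208.2  107.2] zmax 109.43421941588963 y [-217.9 -198.3] 520.9997740337976
521 864 [ 526.9 -208.8  106. ] zmax 108.22960586030253 y [-218.1 -199.8] 532.9920381379849
533 902 [ 539.  -209.6  106. ] zmax 108.23884420726527 y [-219.7 -200.1] 544.9988994917492
545 977 [ 551.1 -210.5  106.3] zmax 108.51067812199277 y [-221.3 -200. ] 556.9794757804513
557 1018 [ 563.  -211.2  106.6] zmax 108.79080131088553 y [-222.5 -200.1] 568.9721446943333
569 929 [ 574.8 -211.9  106.4] zmax 108.73801557882729 y [-223.9 -200.6] 580.9728577588625
581 208 [ 583.5 -212.2  103.8] zmax 106.91439744255892 y [-220.6 -203.1] 587.3943432748441
```

>>> servo_tool --steps '[[[0, 0, -0.005], [0, 0, 0], -1], [[0, 0, -0.005], [0, 0, 0], -1], [[0, 0, -0.005], [0, 0, 0], -1], [[0, 0, -0.005], [0, 0, 0], -1], [[0, 0, -0.005], [0, 0, 0], -1], [[0, 0, -0.005], [0, 0, 0], -1], [[0, 0, -0.004], [0, 0, 0], -1], [[0, 0, -0.004], [0, 0, 0], -1]]'

```text
t: 9.02
ee_pos: [469.3, -204.6, 53.1]
orientation: [3.13, -0.065, 0.221]
ft_force: [0.2, 0.1, 0.5]
width: 18.1
grasp_force: 30.0
```

```bash
python3 -c "
from f import *
rep(62,150)"
```

```text
t9.02 [ 469.3 -204.6   53.1] ytool -92.4 zt [ 0.14  -0.006 -0.99 ] q [-0.47  0.5   2.06  0.13  0.46  1.03] f [0.2 0.1 0.5] w 18.1 g 30.0
485 3003 [ 488.8 -212.7  144.8] zmax 149.800817003005 y [-238.8 -181.1] 496.9998200030693
497 996 [ 504.5 -209.1   68.8] zmax 83.81547509118937 y [-230.  -198.1] 508.9988143827177
509 2453 [ 515.  -208.2   72. ] zmax 84.53429465591965 y [-230.8 -184.7] 520.9925706419183
521 1913 [ 525.8 -207.3   70.9] zmax 84.46167105386296 y [-231.2 -185.5] 532.9893431523001
533 891 [ 539.1 -209.7   67.8] zmax 70.07240926874272 y [-219.2 -200.4] 544.9563240917544
545 949 [ 551.1 -210.5   68.2] zmax 70.46060622370538 y [-220.8 -200.4] 556.9960723212747
557 986 [ 563.1 -211.3   68.5] zmax 70.95581683391356 y [-222.2 -200.5] 568.9797616232172
569 889 [ 574.6 -211.7   68.5] zmax 70.92548475728282 y [-222.6 -201.2] 580.9717552504446
581 186 [ 583.5 -212.2   65.6] zmax 68.685821857475 y [-220.1 -204.7] 586.6562163653373
```

>>> servo_tool --steps '[[[0, 0, 0], [0, 0, 0], 1], [[0, 0, 0], [0, 0, 0], 1], [[0, 0, 0], [0, 0, 0], 1], [[0, 0, 0], [0, 0, 0], 1], [[0, 0, 0], [0, 0, 0], 1], [[0, 0, 0], [0, 0, 0], 1], [[0, 0, 0], [0, 0, 0], 1], [[0, 0, 0.01], [0, 0, 0], 1]]'

```text
t: 9.73
ee_pos: [468.4, -204.2, 62.8]
orientation: [3.131, -0.065, 0.218]
ft_force: [0.1, 0.9, -0.6]
width: 68.4
grasp_force: 0.0
```

>>> servo_tool --steps '[[[-0.002, 0, 0.015], [0, 0, 0], 1], [[-0.002, 0, 0.015], [0, 0, 0], 1], [[-0.001, 0, 0.015], [0, 0, 0], 1], [[0, 0, 0.015], [0, 2, 0], 1], [[0, 0, 0.015], [0, 2, 0], 1], [[0, 0, 0.01], [0, 2, 0], 1], [[0, 0, 0.01], [0, 2, 0], 1], [[0, 0, 0], [0, 0, 0], 1]]'

```text
t: 10.4
ee_pos: [466.7, -205.5, 161.5]
orientation: [3.132, -0.064, 0.008]
ft_force: [0.6, 0.5, 0.5]
width: 88.1
grasp_force: 0.0
```

```bash
python3 -c "
from f import *
Q=rep(55,90,430)
print(cv2.minAreaRect(Q[((Q>(535,-240,60))&(Q<(600,-180,80))).all(1)][:,:2].astype(np.float32)))
k=Q[((Q>(340,-330,50))&(Q<(640,-80,130))).all(1)];k=k[(abs(k[:,1]+208)>25)];print(len(k),k[:,0].max() if len(k) else '')"
```

```text
t10.40 [ 466.7 -205.5  161.5] ytool -92.3 zt [ 0.005 -0.009 -1.   ] q [-0.43  0.34  1.93 -0.01  0.86  1.18] f [0.6 0.5 0.5] w 88.1 g 0.0
430 270 [ 436.  -203.3   60.8] zmax 62.65825326870735 y [-213.7 -193.3] 441.98478061564015
442 279 [ 448.  -204.1   60.9] zmax 62.67982546265158 y [-214.1 -194. ] 453.9816501602507
454 301 [ 460.2 -204.6   60.8] zmax 62.694202155698775 y [-214.6 -194.6] 465.9920842127542
466 231 [ 471.  -205.1   60. ] zmax 62.04409699511089 y [-213.  -196.8] 477.8082260501134
478 138 [ 486.7 -206.3   64.1] zmax 68.72882425776017 y [-214.6 -198.8] 489.9457362444756
490 293 [ 496.1 -206.9   67.3] zmax 69.60321216540265 y [-215.6 -198.3] 501.97812572765974
502 621 [ 509.8 -208.9   69.8] zmax 84.266068215158 y [-230.1 -185.1] 513.9444001443065
514 886 [ 519.9 -207.9   71.7] zmax 84.6186220485085 y [-230.9 -184.9] 525.9938291229835
526 482 [ 529.8 -207.7   68.4] zmax 84.41342480492202 y [-229.9 -185.9] 537.9369072754525
538 367 [ 544.  -209.6   68.4] zmax 70.92345392564053 y [-219.7 -199.8] 549.9810307607762
550 401 [ 556.1 -210.7   69.1] zmax 71.65198626678018 y [-221.  -199.6] 561.9878247510999
562 414 [ 568.1 -211.4   69.8] zmax 72.28617758308388 y [-223.1 -200.1] 573.9523985331638
574 335 [ 578.9 -211.7   68.5] zmax 71.72685188549724 y [-222.5 -200.9] 585.9866282755748
586 1 [ 586.6 -205.6   59.9] zmax 59.9164548862059 y [-205.6 -205.6] 586.6044267139531
((560.6390991210938, -211.21273803710938), (23.256505966186523, 50.701534271240234), 87.51744842529297)
498 444.3518833265865
```

The file is seated: its top is at about 71 mm and it lies level after release. Next I go round to the handle side with a half turn of the tool.

>>> servo_tool --steps '[[[0, 0, 0], [0, 0, 7.1], 1], [[0, 0, 0], [0, 0, 7.1], 1], [[0, 0, 0], [0, 0, 7.1], 1], [[0, 0, 0], [0, 0, 7.1], 1], [[0, 0, 0], [0, 0, 7.1], 1], [[0, 0, 0], [0, 0, 7.1], 1], [[0, 0, 0], [0, 0, 7.1], 1], [[0, 0, 0], [0, 0, 7.1], 1]]'

```text
t: 11.12
ee_pos: [463.5, -204.3, 157.9]
orientation: [2.786, 1.444, 0.007]
ft_force: [-0.2, 0.1, 0.1]
width: 88.0
grasp_force: 0.0
```

>>> servo_tool --steps '[[[0.0054, 0, 0], [0, 0, 7.1], 1], [[0.0054, 0, 0], [0, 0, 7.1], 1], [[0.0054, 0, 0], [0, 0, 7.1], 1], [[0.0054, 0, 0], [0, 0, 7.1], 1], [[0.0054, 0, 0], [0, 0, 7.1], 1], [[0.0054, 0, 0], [0, 0, 7.1], 1], [[0.0054, 0, 0], [0, 0, 7.1], 1], [[0.0054, 0, 0], [0, 0, 7.1], 1]]'

```text
t: 11.78
ee_pos: [506.9, -204.4, 157.9]
orientation: [1.765, 2.597, 0.011]
ft_force: [0.1, -0.6, 0.3]
width: 87.9
grasp_force: 0.0
```

>>> servo_tool --steps '[[[0.0054, -0.001, 0], [0, 0, 7.1], 1], [[0.0054, -0.001, 0], [0, 0, 7.1], 1], [[0.0054, -0.001, 0], [0, 0, 7.1], 1], [[0.0054, -0.001, 0], [0, 0, 7.1], 1], [[0.0054, -0.001, 0], [0, 0, 7.1], 1], [[0.0054, 0, 0], [0, 0, 7.1], 1], [[0.0054, 0, 0], [0, 0, 7.1], 1], [[0.0054, 0, 0], [0, 0, 7.1], 1]]'

```text
t: 12.45
ee_pos: [550.1, -209.5, 157.8]
orientation: [-0.318, -3.124, -0.012]
ft_force: [0.4, 0.5, -0.6]
width: 87.9
grasp_force: 0.0
```

>>> servo_tool --steps '[[[0, 0, 0], [0, 0, 4.2], 1], [[0, 0, 0], [0, 0, 4.2], 1], [[0, 0, 0], [0, 0, 0], 1], [[0, 0, 0], [0, 0, 0], 1], [[0, 0, -0.01], [0, 0, 0], 1], [[0, 0, -0.01], [0, 0, 0], 1], [[0, 0, -0.01], [0, 0, 0], 1], [[0, 0, -0.01], [0, 0, 0], 1]]'

```text
t: 13.12
ee_pos: [550.3, -209.5, 117.1]
orientation: [-0.098, -3.137, -0.011]
ft_force: [0.0, 0.1, 0.9]
width: 87.6
grasp_force: 0.0
```

```bash
python3 -c "
from f import *
rep(55,90,430)"
```

```text
t13.12 [ 550.3 -209.5  117.1] ytool 86.4 zt [-0.002  0.007 -1.   ] q [-0.39  0.51  1.78  0.01  0.86 -1.9 ] f [0.  0.1 0.9] w 87.6 g 0.0
430 482 [ 435.9 -203.    60.6] zmax 62.597001272969386 y [-212.4 -192.9] 441.9938664134885
442 477 [ 447.9 -203.8   60.7] zmax 62.65579378808507 y [-213.3 -194.2] 453.91201943400546
454 495 [ 459.9 -204.9   60.6] zmax 62.66390546123789 y [-214.6 -195.2] 465.9920563060027
466 355 [ 470.7 -205.4   60.1] zmax 61.81497795702287 y [-213.3 -196.4] 477.98268054319084
478 300 [ 486.2 -206.    62.3] zmax 68.81800228760774 y [-214.5 -198.3] 489.9885010477247
490 446 [ 496.  -206.9   67.1] zmax 69.48048023154529 y [-215.6 -198.2] 501.99245990210744
502 1004 [ 509.2 -208.7   69.6] zmax 84.45155634288635 y [-230.  -184.9] 513.9906748924412
514 1185 [ 519.9 -208.3   71.8] zmax 84.57394664047095 y [-231.3 -185.2] 525.9911229770282
526 612 [ 529.9 -207.6   68.3] zmax 84.20765252901592 y [-229.1 -185.7] 537.9993981847114
538 459 [ 543.9 -209.5   68.2] zmax 70.71330151719663 y [-219.8 -199.2] 549.9110119169671
550 479 [ 556.  -210.3   69. ] zmax 71.55821460012778 y [-221.5 -199.1] 561.9908588841687
562 444 [ 567.8 -211.    69.6] zmax 72.14824871018386 y [-222.3 -199.6] 573.9397741098767
574 252 [ 577.8 -211.5   68.9] zmax 71.90052761216502 y [-223.1 -200.5] 585.9361718297889
```

>>> servo_tool --steps '[[[0.0004, 0, -0.01], [0, 0, 0], 1], [[0.0004, 0, -0.01], [0, 0, 0], 1], [[0.0004, 0, -0.01], [0, 0, 0], 1], [[0.0004, -0.001, -0.01], [0, 0, 0], 1], [[0.0004, 0, -0.01], [0, 0, 0], 1], [[0.0004, 0, -0.009], [0, 0, 0], 1], [[0, 0, -0.006], [0, 0, 0], 1], [[0, 0, -0.004], [0, 0, 0], 1]]'

```text
t: 13.83
ee_pos: [552.8, -210.5, 48.6]
orientation: [-0.097, -3.137, -0.011]
ft_force: [-0.2, 0.3, 0.0]
width: 87.7
grasp_force: 0.0
```

>>> servo_tool --steps '[[[0, 0, 0], [0, 0, 0], -1], [[0, 0, 0], [0, 0, 0], -1], [[0, 0, 0], [0, 0, 0], -1], [[0, 0, 0], [0, 0, 0], -1], [[0, 0, 0], [0, 0, 0], -1], [[0, 0, 0], [0, 0, 0], -1], [[0, 0, 0], [0, 0, 0], -1], [[0, 0, 0], [0, 0, 0], -1]]'

```text
t: 14.5
ee_pos: [553.3, -210.7, 49.8]
orientation: [-0.097, -3.139, -0.01]
ft_force: [0.0, -0.3, -0.1]
width: 37.8
grasp_force: 0.0
```

>>> servo_tool --steps '[[[0, 0, 0], [0, 0, 0], -1], [[0, 0, 0], [0, 0, 0], -1], [[0, 0, 0], [0, 0, 0], -1], [[0, 0, 0], [0, 0, 0], -1], [[0, 0, 0], [0, 0, 0], -1], [[0, 0, 0], [0, 0, 0], -1], [[0, 0, 0], [0, 0, 0], -1], [[0, 0, 0], [0, 0, 0], -1]]'

```text
t: 15.17
ee_pos: [553.2, -210.7, 49.7]
orientation: [-0.097, -3.138, -0.01]
ft_force: [-0.6, 0.2, 1.0]
width: 24.4
grasp_force: 30.0
```

Gripped at a width of 24.4 mm. Lifting straight up.

>>> servo_tool --steps '[[[0, 0, 0.005], [0, 0, 0], -1], [[0, 0, 0.006], [0, 0, 0], -1], [[0, 0, 0.007], [0, 0, 0], -1], [[0, 0, 0.008], [0, 0, 0], -1], [[0, 0, 0.01], [0, 0, 0], -1], [[0, 0, 0.012], [0, 0, 0], -1], [[0, 0, 0.015], [0, 0, 0], -1], [[0, 0, 0.012], [0, 0, 0], -1]]'

```text
t: 15.83
ee_pos: [553.6, -210.9, 126.7]
orientation: [-0.097, -3.14, -0.01]
ft_force: [0.3, 0.1, -1.6]
width: 24.5
grasp_force: 30.0
```

>>> servo_tool --steps '[[[0, 0, 0.015], [0, 0, 0], -1], [[0, 0, 0.01], [0, 0, 0], -1], [[0, 0, 0.005], [0, 0, 0], -1], [[0, 0, 0], [0, 0, 0], -1], [[0, 0, 0], [0, 0, 0], -1], [[0, 0, 0], [0, 0, 0], -1], [[0, 0, 0], [0, 0, 0], -1], [[0, 0, 0], [0, 0, 0], -1]]'

```text
t: 16.5
ee_pos: [552.8, -210.5, 153.9]
orientation: [-0.097, -3.137, -0.011]
ft_force: [-0.6, 0.1, -1.4]
width: 24.5
grasp_force: 30.0
```

```bash
python3 -c "
from f import *
rep(105,235,330,545)"
```

```text
t16.50 [ 552.8 -210.5  153.9] ytool 86.4 zt [-0.003  0.007 -1.   ] q [-0.39  0.46  1.75  0.01  0.93 -1.9 ] f [-0.6  0.1 -1.4] w 24.5 g 30.0
402 81 [ 413.5 -203.6  164.3] zmax 166.53978643910068 y [-210.9 -191.6] 413.994517791717
414 911 [ 420.2 -201.9  164.7] zmax 166.81592920585382 y [-211.4 -192. ] 425.97567790208655
426 948 [ 432.1 -202.8  164.6] zmax 166.62957374308903 y [-212.3 -193.1] 437.9967099701923
438 1010 [ 444.  -203.7  164.6] zmax 166.63089129185684 y [-213.4 -193.7] 449.99474614656464
450 1025 [ 456.  -204.6  164.6] zmax 166.6483731695851 y [-214.3 -194.7] 461.9910894451771
462 900 [ 467.1 -205.1  164.3] zmax 166.13609781795418 y [-214.2 -195.3] 473.9971447221898
474 480 [ 480.1 -206.3  163.8] zmax 171.01779812707287 y [-213.4 -200.7] 485.99326819391194
486 951 [ 491.9 -206.6  171. ] zmax 173.30680873672287 y [-215.3 -198. ] 497.9788806214428
498 998 [ 504.1 -207.8  171.7] zmax 173.9955137702951 y [-217.2 -198.3] 509.9906418454736
510 910 [ 515.7 -208.5  172.3] zmax 174.37288630625653 y [-218.2 -198.8] 521.978043639934
522 813 [ 528.2 -209.5  171.6] zmax 173.6436061812914 y [-218.9 -200.2] 533.9810992313242
534 3626 [ 541.3 -211.   185.6] zmax 221.00562007582866 y [-232.1 -188.9] 544.9993740506221
```

The file came out level in the grip. I'll turn it by -86 degrees and carry it in front of the channel.

>>> servo_tool --steps '[[[-0.0003, 0.017, 0], [0, 0, -6.6], -1], [[-0.0003, 0.017, 0], [0, 0, -6.6], -1], [[-0.0003, 0.017, 0], [0, 0, -6.6], -1], [[-0.0003, 0.017, 0], [0, 0, -6.6], -1], [[-0.0003, 0.017, 0], [0, 0, -6.6], -1], [[-0.0003, 0.017, 0], [0, 0, -6.6], -1], [[-0.0003, 0.017, 0], [0, 0, -6.6], -1], [[-0.0003, 0.017, 0], [0, 0, -6.6], -1]]'

```text
t: 17.22
ee_pos: [550.6, -73.9, 154.3]
orientation: [1.491, 2.764, 0.01]
ft_force: [0.2, 0.7, -1.3]
width: 23.9
grasp_force: 30.0
```

>>> servo_tool --steps '[[[-0.0003, 0.017, 0], [0, 0, -6.6], -1], [[-0.0003, 0.017, 0], [0, 0, -6.6], -1], [[-0.0003, 0.017, 0], [0, 0, -6.6], -1], [[-0.0003, 0.017, 0], [0, 0, -6.6], -1], [[-0.0003, 0.014, 0], [0, 0, -6.6], -1], [[0, 0, 0], [0, 0, 0], -1], [[0, 0, 0], [0, 0, 0], -1], [[0, 0, 0], [0, 0, 0], -1]]'

```text
t: 17.88
ee_pos: [549.3, 6.9, 154.5]
orientation: [2.203, 2.235, 0.009]
ft_force: [0.0, -0.8, -1.4]
width: 24.4
grasp_force: 30.0
```

>>> servo_tool --steps '[[[0, 0, -0.01], [0, 0, 0], -1], [[0, 0, -0.018], [0, 0, 0], -1], [[0, 0, -0.018], [0, 0, 0], -1], [[0, 0, -0.018], [0, 0, 0], -1], [[0, 0, -0.018], [0, 0, 0], -1], [[0, 0, -0.015], [0, 0, 0], -1], [[0, 0, -0.008], [0, 0, 0], -1], [[0, 0, 0], [0, 0, 0], -1]]'

```text
t: 18.55
ee_pos: [547.8, 6.7, 47.5]
orientation: [2.208, 2.234, 0.005]
ft_force: [-0.5, 0.1, -2.7]
width: 24.4
grasp_force: 30.0
```

```bash
cat > g.py <<'E'
from h import *
def rep(zlo,zhi,name=None):
    st(); d=grab('wrist'); P=wcloud(d)
    if name: cv2.imwrite(name,d['color'])
    np.set_printoptions(precision=1,suppress=True)
    Q=P.reshape(-1,3);Q=Q[~np.isnan(Q[:,0])]
    k=Q[((Q>(515,20,zlo))&(Q<(580,243,zhi))).all(1)]
    for y in range(20,243,15):
        s=k[(k[:,1]>y)&(k[:,1]<=y+15)]
        if len(s):print(y,len(s),np.median(s,0),'zmax',np.percentile(s[:,2],98),'x',np.percentile(s[:,0],[2,98]),s[:,1].max())
    k=Q[((Q>(480,230,42))&(Q<(590,430,52))).all(1)]
    if len(k):print('roof',k.min(0),k.max(0))
E
python3 -c "
from g import *
rep(40,90)"
```

```text
t18.55 [547.8   6.7  47.5] ytool 0.7 zt [ 0.003  0.002 -1.   ] q [-0.01  0.57  1.9   0.    0.67 -0.02] f [-0.5  0.1 -2.7] w 24.4 g 30.0
20 1013 [546.9  27.4  65.3] zmax 67.5553393641309 x [537.2 556. ] 34.994670235024145
35 1152 [546.8  42.9  65.8] zmax 67.89615102578995 x [537.3 556.5] 49.99115105989826
50 1213 [546.7  57.3  65. ] zmax 67.43092561734204 x [537.3 556. ] 64.992245975992
65 881 [546.9  70.7  63.1] zmax 66.44060839448282 x [538.8 555.3] 79.99801158328131
80 954 [546.4  89.3  57.7] zmax 59.4910432616651 x [537.6 555.5] 94.99278138482035
95 1280 [546.2 102.4  58. ] zmax 60.07367058836405 x [536.5 556.3] 109.99310594204721
110 1246 [546.4 117.4  58. ] zmax 60.08921254720553 x [536.8 556.2] 124.99153374936313
125 1159 [546.3 132.5  58. ] zmax 60.0019903482897 x [536.9 556.1] 139.97504618306155
140 417 [547.1 142.8  57.8] zmax 59.946857120982806 x [536.9 556.1] 146.82797035251974
```

>>> servo_tool --steps '[[[0.0005, 0, -0.006], [0, 0, 0], -1], [[0.0005, 0, -0.006], [0, 0, 0], -1], [[0.0005, 0, -0.006], [0, 0, 0], -1], [[0.0005, 0, -0.006], [0, 0, 0], -1], [[0, 0, -0.006], [0, 0, 0], -1], [[0, 0, -0.006], [0, 0, 0], -1], [[0, 0, 0], [0, 0, 0], -1], [[0, 0, 0], [0, 0, 0], -1]]'

```text
t: 19.27
ee_pos: [550.9, 7.3, 13.2]
orientation: [2.207, 2.232, 0.008]
ft_force: [0.1, 0.7, -2.0]
width: 24.4
grasp_force: 30.0
```

>>> servo_tool --steps '[[[0, 0.005, 0], [0, 0, 0], -1], [[0, 0.008, 0], [0, 0, 0], -1], [[0, 0.01, 0], [0, 0, 0], -1], [[0, 0.01, 0], [0, 0, 0], -1], [[0, 0.01, 0], [0, 0, 0], -1], [[0, 0.01, 0], [0, 0, 0], -1], [[0, 0.01, 0], [0, 0, 0], -1], [[0, 0.007, 0], [0, 0, 0], -1]]'

```text
t: 19.93
ee_pos: [551.3, 78.8, 13.7]
orientation: [2.205, 2.233, 0.01]
ft_force: [-0.3, -0.3, -0.9]
width: 24.2
grasp_force: 30.0
```

```bash
python3 -c "
from g import *
rep(8,40,'pics/w4.png')"
```

```text
t19.93 [551.3  78.8  13.7] ytool 0.7 zt [ 0.007  0.002 -1.   ] q [0.12 0.64 1.88 0.   0.61 0.11] f [-0.3 -0.3 -0.9] w 24.2 g 30.0
35 8 [546.5  49.2  32. ] zmax 33.0912698166617 x [544.3 557.7] 49.82390726334415
50 793 [550.3  58.6  33.8] zmax 36.02041198335124 x [539.1 561.5] 64.99237896650021
65 1135 [550.3  72.9  33.1] zmax 37.23316739594678 x [538.3 562.7] 79.99638780306107
80 1918 [550.   89.2  31.6] zmax 38.76403381664231 x [530.2 570.2] 94.9887600870282
95 1021 [550.3 102.4  31.5] zmax 33.75306860660412 x [540.8 559.4] 109.99868223857345
110 1197 [550.2 118.1  32.1] zmax 34.2267754622947 x [540.3 560.1] 124.97114632508708
125 1191 [550.  132.4  31.2] zmax 33.35073861028902 x [541.1 559.3] 139.99895451160816
140 775 [550.3 144.7  25.7] zmax 32.37545933314146 x [542.2 558.1] 154.7098700821042
155 1094 [549.7 163.6  24. ] zmax 25.943381929282822 x [540.5 559.4] 169.97408576939324
170 1267 [549.5 177.5  24.3] zmax 26.40798239842206 x [539.8 559.6] 184.99528370155264
185 1234 [549.7 192.3  24.2] zmax 26.397737134660694 x [540.1 559.6] 199.99723651658874
200 1151 [550.  207.4  24.2] zmax 26.487408533796923 x [540.3 559.4] 214.99313693964174
215 206 [550.2 216.4  24. ] zmax 26.251061289301795 x [540.2 559.4] 219.21681176987087
```

View pics/w4.png

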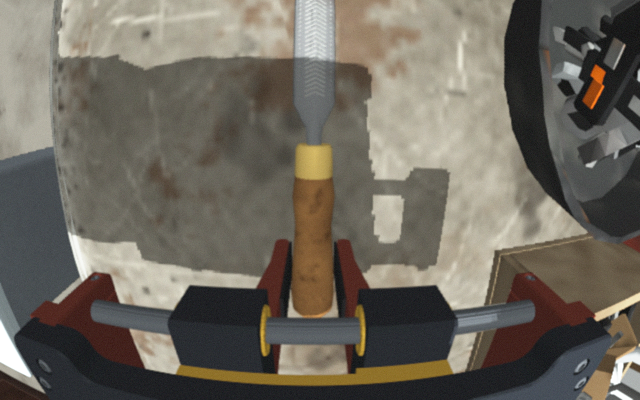

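The wrist picture shows the file straight ahead, with the handle gripped (end at (313,312)), the ferrule at (313,160), and the blade running up out of view toward the channel. The forces are nil, so I'll push on.

>>> servo_tool --steps '[[[0, 0.01, 0], [0, 0, 0], -1], [[0, 0.01, 0], [0, 0, 0], -1], [[0, 0.01, 0], [0, 0, 0], -1], [[0, 0.01, 0], [0, 0, 0], -1], [[0, 0.01, 0], [0, 0, 0], -1], [[0, 0.01, 0], [0, 0, 0], -1], [[0, 0.01, 0], [0, 0, 0], -1], [[0, 0.006, 0], [0, 0, 0], -1]]'

```text
t: 20.65
ee_pos: [551.4, 154.7, 13.7]
orientation: [2.206, 2.232, 0.01]
ft_force: [1.1, -0.1, -1.2]
width: 24.3
grasp_force: 30.0
```

```bash
python3 -c "
from g import *
rep(8,40)
a=grab('scene');cv2.imwrite('pics/s2.png',cv2.resize(a['color'][70:220,180:340],(640,600),interpolation=3))"
```

```text
t20.65 [551.4 154.7  13.7] ytool 0.7 zt [ 0.007  0.002 -1.   ] q [0.25 0.66 1.85 0.   0.63 0.24] f [ 1.1 -0.1 -1.2] w 24.3 g 30.0
110 3 [546.  123.2  30. ] zmax 32.19654318787905 x [544.8 555.5] 124.99735690388749
125 747 [550.4 133.8  33.8] zmax 36.039126372529445 x [539.2 561.5] 139.99188385971513
140 1111 [550.3 147.9  33.1] zmax 35.90846952422179 x [538.4 562.8] 154.99956086306312
155 1930 [550.1 164.7  31.6] zmax 38.86096228546245 x [530.3 570.4] 169.94992659465913
170 1017 [550.  177.3  31.5] zmax 33.65577720479607 x [540.8 559.5] 184.99233252187574
185 1183 [550.2 193.   32.1] zmax 34.344721326676506 x [540.3 560.1] 199.99308176547163
200 1191 [550.1 207.4  31.3] zmax 33.387882169646005 x [541.2 559.4] 214.99600392171425
215 810 [550.4 220.1  27.7] zmax 32.48581163848619 x [542.3 558.7] 229.99862677939117
230 877 [549.8 237.8  23.9] zmax 25.64992729701106 x [541.  558.9] 242.95854311595357
roof [518.7 245.1  42. ] [577.7 287.7  48.4]
```

View pics/s2.png

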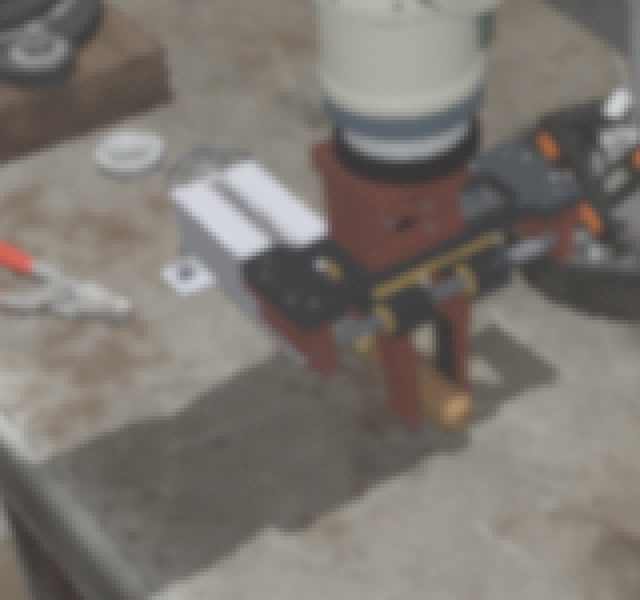

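The scene crop shows the gripper at the mouth with the handle end at (455,408) and the blade inside the channel. By depth the blade's heel is still about 15 mm outside, so I'll go 20 mm further and lower slightly.

>>> servo_tool --steps '[[[0, 0.004, 0], [0, 0, 0], -1], [[0, 0.004, 0], [0, 0, 0], -1], [[0, 0.004, -0.001], [0, 0, 0], -1], [[0, 0.004, -0.001], [0, 0, 0], -1], [[0, 0.003, -0.001], [0, 0, 0], -1], [[0, 0.001, -0.001], [0, 0, 0], -1], [[0, 0, -0.001], [0, 0, 0], -1], [[0, 0, 0], [0, 0, 0], -1]]'

```text
t: 21.42
ee_pos: [551.1, 173.3, 8.4]
orientation: [2.206, 2.232, 0.009]
ft_force: [0.4, -0.0, -1.5]
width: 24.3
grasp_force: 30.0
```

```bash
python3 -c "
from g import *
rep(8,40)"
```

```text
t21.42 [551.1 173.3   8.4] ytool 0.7 zt [ 0.006  0.002 -1.   ] q [ 0.28  0.67  1.84 -0.    0.63  0.27] f [ 0.4 -0.  -1.5] w 24.3 g 30.0
140 519 [550.2 150.2  28.3] zmax 30.36499649538766 x [539.3 561.2] 154.99522696193492
155 1073 [550.1 163.1  28. ] zmax 34.64968803981566 x [538.1 562.5] 169.97990676422634
170 2199 [549.9 182.3  27.1] zmax 39.37655764368796 x [529.8 570.3] 184.98845229779172
185 1040 [550.2 192.3  26.2] zmax 28.589631983307584 x [540.4 559.6] 199.99707225472187
200 1111 [550.  207.9  26.6] zmax 28.86680387972761 x [540.5 559.7] 214.98104363383095
215 1230 [549.9 222.3  26.1] zmax 28.432061204690115 x [540.6 559.3] 229.9897728892662
230 900 [550.2 235.8  24.7] zmax 27.414725822679976 x [541.9 558.6] 242.98287992203737
roof [518.8 245.   42. ] [577.5 304.2  48.1]
```

>>> servo_tool --steps '[[[0, 0.001, -0.001], [0, 0, 0], -1], [[0, 0.001, -0.001], [0, 0, 0], -1], [[0, 0.001, 0], [0, 0, 0], -1], [[0, 0, 0], [0, 0, 0], -1], [[0, 0, 0], [0, 0, 0], -1], [[0, 0, 0], [0, 0, 0], 0], [[0, 0, 0], [0, 0, 0], 0], [[0, 0, 0], [0, 0, 0], 0]]'

```text
t: 22.13
ee_pos: [551.5, 176.3, 6.8]
orientation: [2.206, 2.232, 0.01]
ft_force: [-0.3, 0.8, 0.2]
width: 40.7
grasp_force: 0.0
```

>>> servo_tool --steps '[[[0, 0, 0], [0, 0, 0], 1], [[0, 0, 0], [0, 0, 0], 1], [[0, 0, 0], [0, 0, 0], 1], [[0, 0, 0], [0, 0, 0], 1], [[0, 0, 0], [0, 0, 0], 1], [[0, 0, 0], [0, 0, 0], 1], [[0, 0, 0], [0, 0, 0], 1], [[0, 0, 0.005], [0, 0, 0], 1]]'

```text
t: 22.8
ee_pos: [550.7, 176.1, 11.1]
orientation: [2.207, 2.232, 0.007]
ft_force: [-0.9, -0.4, -0.5]
width: 87.2
grasp_force: 0.0
```

>>> servo_tool --steps '[[[0, 0, 0.01], [0, 0, 0], 1], [[0, 0, 0.02], [0, 0, 0], 1], [[0, 0, 0.02], [0, 0, 0], 1], [[0, 0, 0.025], [0, 0, 0], 1], [[0, 0, 0.025], [0, 0, 0], 1], [[0, 0, 0.025], [0, 0, 0], 1], [[0, 0, 0.02], [0, 0, 0], 1], [[0, 0, 0], [0, 0, 0], 1]]'

```text
t: 23.47
ee_pos: [553.9, 177.1, 161.9]
orientation: [2.204, 2.229, 0.021]
ft_force: [0.7, 0.6, 0.3]
width: 88.1
grasp_force: 0.0
```

```bash
python3 -c "
from g import *
rep(8,40,'pics/w5.png')"
```

```text
t23.47 [553.9 177.1 161.9] ytool 0.6 zt [ 0.014  0.004 -1.   ] q [ 0.29  0.43  1.78 -0.    0.91  0.28] f [0.7 0.6 0.3] w 88.1 g 0.0
140 187 [550.6 150.2  21.7] zmax 24.465210529754124 x [539.1 561.1] 154.97528488827456
155 310 [549.6 162.5  22.2] zmax 24.84981166489889 x [539.1 561. ] 169.96576960104704
170 311 [550.4 177.5  21.2] zmax 23.695842078508907 x [539.1 560.8] 184.99779212085775
185 296 [549.4 192.4  20.3] zmax 22.874884465942536 x [540.1 559.5] 199.99317891734734
200 292 [550.2 207.6  20.3] zmax 22.812851920425206 x [540.1 559.3] 214.90048501545
215 306 [550.1 222.1  20.1] zmax 22.637429749948183 x [540.1 559.1] 229.97491656577873
230 233 [550.  236.   19.4] zmax 21.357361306758513 x [541.6 558.9] 242.46601921975582
roof [518.4 245.1  42. ] [578.2 363.9  47.9]
```

View pics/w5.png

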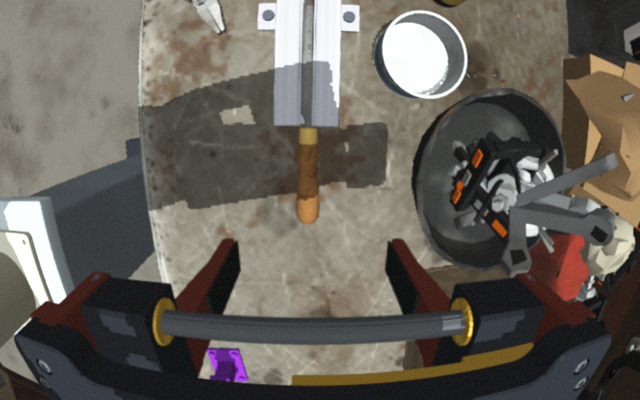

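The picture shows the file lying in the channel with the blade seen through the slot at (307,60), only the ferrule and handle outside (handle end at (307,215)), and the gripper clear. Handing the job in.

```bash
python3 -c "
from workcell import close_job
print(close_job())"
```

```text
the job is handed in; nothing more can be done
None
```

The job is handed in: the file was drawn out by the blade, pressed into the grey clip and released, then taken by the handle and slid point first into the channel; by the last picture the blade is covered, the handle is outside and the gripper is clear.

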